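Third hand at the battery jig

ROBOT

A 6-joint arm with a two-finger parallel gripper is mounted at the origin on the work surface. World frame = base frame: x ahead of the robot, y to its left, z up, the work surface at z = 0. Lengths are in m, angles in degrees, forces in N, time in s.
With the tool pointing down it reaches from about 0.4 to 0.825 m from the base axis. Payload 7 kg.
Tool frame: the origin (TCP) lies midway between the tips of the shut fingers; the grasp point (between the pads) lies 19 mm behind it (r.grip_depth is the distance from the TCP to the grasp point, in m); z points along the fingers, y is the line along which they close (so a half turn about z gives the same grasp; the last joint's range is limited). The gripper opens to 88 mm and grips with 3 to 60 N. Pads are 19 mm wide; open, the fingers measure 130 mm over their backs; the gripper's body (78 mm by 193 mm) begins 47 mm behind the grasp point.
Start: joints at [87.382, 20.546, 0.682, 0, -70.136, -16.507], TCP at [0.221, 0.638, 0.227] pointing down, gripper open.
Joint ranges: [-176.03, 176.03], [-82.01, 121.73], [-58.28, 71.71], [-173.87, 95.51], [-174.79, -0.11], [-173.66, 173.66]. Speed limits (degrees/s): [136.94, 136.94, 172.46, 180, 180, 180].

INTERFACE

Orientations are given as [roll, pitch, yaw] about the fixed x, y, z axes, in that order (R = Rz(yaw) Ry(pitch) Rx(roll)).
In Python, from plant import r, capture, close_job, search_frame, outline_of gives the robot as it stands.
- The arm moves only by the shell command python3 -m creep 'ROWS' [FORCE]. ROWS is JSON, a list of rows, each a list of 7 numbers: the finger opening in mm, from 0 to 87.6, then the shift along the world's x, y, z in units of 25 mm (1.0 is 25 mm), then the turn, a rotation vector about the world's x, y, z in degrees. In form: [[hand, x, y, z, ax, ay, az], ...]. A call has 1 to 8 rows; each row shifts and turns the commanded pose from where the row before left it; what a row does not reach is not made up. A row lasts 1/12 s, in which the tool goes at most 41.7 mm and 7.16 degrees, less where a joint would pass 70% of its speed; a pose out of reach is approached as far as the arm can. A call is refused whole if a number of a shift passes 1 or a number of a turn 7.16, either way. A call with a gripper value outside its range is refused whole. The fingers move at their own pace and stop on an object; FORCE is the grip in N (left out, the last holds). Time passes only in rows, so rows that do not move let the fingers close. It gives the time, the measured TCP pose, the force, the opening and the grip force at its end, in the units of the state.
- r.get_state(): the state, without advancing time (a new reading comes with each control period).
- capture(name): name is "scene" or "top"; returns a dict with "frame" (420x560x3 uint8, red, green, blue), "K" (3x3 intrinsics, pixels), "k1" (the pictures are not rectified: a ray, as slopes to the right and down, at radius r is drawn at 1 + k1 r^2 times it, then the intrinsics apply), "origin" and "rotation" of the camera in the world. Camera axes: x right, y down, z forward; pixel columns grow to the right and rows downward; lengths in m; the calibration is good to about 2 mm. A picture is of the moment at which its call begins. There is no depth.
- close_job(): hands the job in; it is judged then, once.
Trained networks look in a picture, given as the dict that the camera call returned (one of the last four; its "shot" number tells which), for a name from the list of things; names that differ only in an ending like _2 or _b are one class to them, and where a whole thing is asked for, a point or a joint stands for the part that bears it (a point fixed in the world has none). Each returns a list of dicts, best first, with "conf" (0 to 1); they miss things now and then, are a little off and sometimes report something else, mostly with a low value. They report only what shows in the picture. A call takes as long as a camera call. They do not tell look-alikes from the thing itself.
- search_frame(picture, target): "bbox" ([left, top, right, bottom] in pixels, round what is visible of it).
- outline_of(picture, target): "region" (420x560 bool, what is visible of it) and "bbox" ([left, top, right, bottom] in pixels, round what is visible of it).
The state is a dict: "time_s": time; "joints": joint angles; "qd": joint speeds; "joint_torque": joint torques, N m; "tcp_pos": TCP position; "eef_rot": TCP orientation; "contact_force": force on the tool from outside, world axes, zero at the start; "moment": the same for the moment, N m; "gripper_width": finger opening in m; "gripper_force": force on a finger pad.
Only numpy, scipy, OpenCV 4.12 (cv2) and the standard library are available. Lean on these libraries where they do the work, as an engineer would, in place of code of your own. Each camera call takes 0.05 s, during which the arm holds its last target. There are 200 camera calls.

TASK

Take the gauge blade by its grip from the wooden rack, lower it upright all the way down into the slot of the jig's sprung stop, and let go of it. Then slide the battery pack along its bed squarely against the blade and press until the sprung stop is about half way back in its travel (about 10 N, never onto its end stop), and finish like that, still pressing steadily with the gripper, so that I can fasten the strips. Leave the parts tray and the spare cell where they are.

Things in the scene. Friction and masses are not known exactly. Their poses are not given: they have to be found in the camera images.
- jig: Low aluminium jig, 290 x 100, fixed. Origin at bench level, x = push direction (to the sprung stop), z up. The pack's flat bed is 14 mm above the bench, x = -130 to +50 mm, 46 mm wide between two dark rails (x = -130 to +35 mm, 8 mm thick, tops 29 mm above the bench). Back plate 62 mm high at x = 142 to 154 mm; the grey sprung stop stands in front of it.
- slot (a point): Middle of the slot's floor in the sprung stop, 12 mm above the bench, at jig x = 75 mm, y = 0 at rest; it travels with the stop. Axes as the jig's. The slot is 7 mm wide (x), 64 mm long (y), open upwards, its top edges flared; a fence 54 mm high behind (+x); in front two upright lips 5 mm thick, 44 mm high, leave 50 mm open in the middle for the pack's end.
- stop (a joint): Travel of the sprung stop along the jig's +x in m: 0 at rest, 0.020 on its end stop. A spring pushes it back with 2 N at 0 plus 0.8 N per mm: 6 N at 5 mm, 10 N at 10 mm, 18 N at 20 mm.
- blade: Steel gauge blade standing upright in the slot of the wooden rack: a plate 4 mm thick (x), 60 mm wide (y), 72 mm high, with a black plastic grip centred on top, 12 mm thick (x), 26 mm wide (y), 30 mm high (72 to 102 mm above the blade's lower edge). 110 g. Origin in the middle of its lower edge, z up. Either face may look forward.
- rack: Fixed wooden rack block, 56 x 96 x 38 mm high, with an upright slot 7 mm wide (x) and 65 mm long (y), floor 8 mm above the bench. Origin at bench level in the middle, axes as the blade's standing in it.
- pack: Battery pack, black block 104 mm long (x), 42 wide (y), 65 high, ten green-rimmed cell ends on top, 0.3 to 0.6 kg. Starts loose on the jig's bed between the rails, lengthwise along the jig's x, its end 40 to 60 mm short of the slot. Origin in the middle of its underside. The stop's spring pushes it back if let go.
- tray: Bystander: open grey parts tray 75 x 110 x 22 mm. Origin under its middle.
- cell: Bystander: spare round cell standing upright, 18 mm across, 65 mm high. Origin at the middle of its foot.
Things that resemble listed ones, but are neither listed nor needed, are in the scene too. Of the things that look like the blade, the smallest one is meant.

How it is judged (in metres and radians):
On the way, in this order (a step that is already met when the one before it is completed fails the run):
1. the held blade is lowered deep into the slot (contact force between the fingers and blade above 0.5 N and z of blade in the frame of slot below 0.015 m and horizontal distance between blade and slot below 0.006 m), for 0.1 s.
2. the blade stands home in the slot, let go (contact force between the fingers and blade below 0.05 N and z of blade in the frame of slot below 0.003 m and horizontal distance between blade and slot below 0.006 m and angle between blade's own z axis and vertical below 0.12 rad), for 0.2 s.
At the end, for the whole second after the job is handed in: Ends holding: the gripper presses the pack, flat on its bed (4 mm) and square (0.06 rad), against the blade with 6.5 to 13.5 N, the sprung stop 5 to 15 mm back, all still; the blade is upright, home in the slot (3 mm), not touched by the fingers (all of step 2 and contact force between pack and blade between 6.5 and 13.5 N and value of joint stop between 0.005 and 0.015 m and contact force between the fingers and pack above 3 N and angle between the x axis of pack and the x axis of jig, either way round below 0.06 rad and angle between pack's own z axis and vertical below 0.06 rad and z of pack in the frame of jig below 0.018 m and linear speed of pack below 0.01 m/s); the arm keeps its last pose, push and grip.
It fails at once if the sprung stop was rammed onto its end stop (value of joint stop above 0.0195 m).
It fails at once if the tray was disturbed (distance of tray from where it was at the start of the episode above 0.03 m).
It fails at once if the spare cell was disturbed (distance of cell from where it was at the start of the episode above 0.03 m).
It also fails if it takes over 66 s, if anything falls off the work surface, if the arm or the gripper's body presses on something with over 40 N, if the wrist force passes 120 N, or if a joint passes its speed limit or range.

## Working session

There is one attempt and no reset: what is moved stays moved. The work goes in short steps, Python scripts to look and compute and a shell command to move; the robot and the scene stay as the last step left them, time stands still between calls to the robot, and variables do not carry over. Pictures are saved under pics/ and viewed, at most 10 in all, crops included, and the job is handed in when it is done.

```bash
mkdir -p pics; ls
python3 - <<'E'
from plant import *
import cv2,numpy as np
s=r.get_state();print(s['time_s'],s['tcp_pos'],s['eef_rot'],s['gripper_width'],r.grip_depth)
for n in ['scene','top']:
    c=capture(n);cv2.imwrite(f'pics/{n}0.png',c['frame'][:,:,::-1])
    print(n,c['K'].tolist(),c['k1'],c['origin'],np.array(c['rotation']).tolist())
    for t in ['jig','blade','rack','pack','tray','cell','slot']:
        print(t,[(round(d['conf'],2),[round(float(v)) for v in d['bbox']]) for d in search_frame(c,t)])
E
```

```text
pics
0.0 [0.22101963 0.63725953 0.22563148] [ 1.79904848e+02 -7.82469963e-03 -1.91325536e+01] 0.08779737280973324 0.0188
scene [[445.48918522815154, 0.0, 278.8132562711962], [0.0, 445.48918522815154, 211.0312582724734], [0.0, 0.0, 1.0]] -0.040258195669359044 [1.09377959 0.22669497 0.52485805] [-124.86284826695518, -0.5606852553225531, 121.76246581948418]
jig [(0.83, [326, 233, 514, 344])]
blade [(0.94, [154, 124, 184, 185]), (0.81, [248, 117, 263, 181]), (0.59, [199, 150, 219, 187])]
rack [(0.57, [185, 170, 235, 208]), (0.3, [196, 151, 220, 184])]
pack [(0.62, [361, 221, 434, 278])]
tray []
cell [(0.65, [282, 293, 294, 332])]
slot [(0.87, [435, 256, 472, 316])]
top [[379.2194739831812, 0.0, 285.30348202432407], [0.0, 379.2194739831812, 210.7660345880205], [0.0, 0.0, 1.0]] 0.021857883252751467 [ 0.4126737  -0.1255498   0.77180951] [-170.0743862785365, 0.3866995921432048, -91.23336817162847]
jig [(0.93, [71, 201, 232, 265])]
blade [(0.78, [370, 288, 397, 337]), (0.64, [390, 225, 408, 260]), (0.64, [438, 219, 483, 266])]
rack [(0.71, [370, 219, 407, 270])]
pack [(0.56, [139, 220, 206, 247])]
tray []
cell [(0.55, [218, 124, 231, 141])]
slot [(0.58, [103, 207, 132, 251])]
```

View pics/scene0.png

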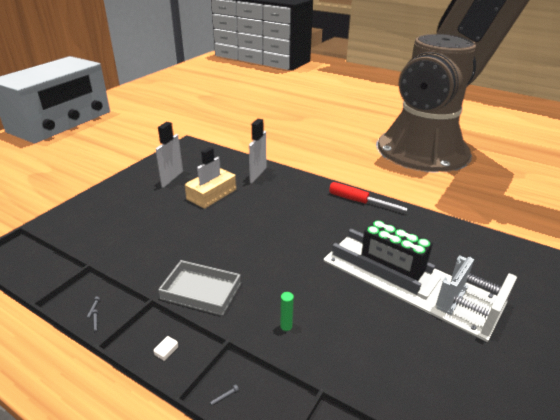

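View pics/top0.png

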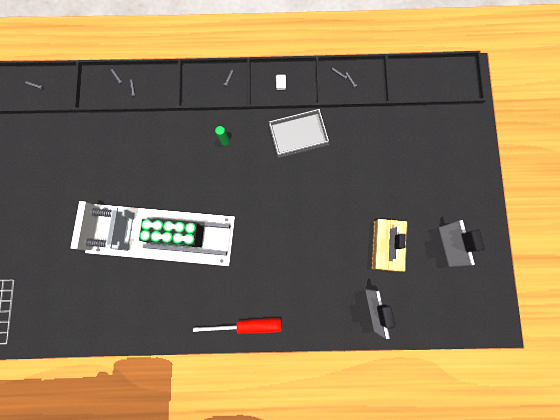

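The top view shows the jig at about (75–235, 200–265), with its stop to the left. The rack, holding the small blade, is at (370–407, 219–270). The two other blades, at (380,312) and (460,243), are the larger look-alikes. Next I'll magnify both areas.

```bash
cat > h.py <<'E'
import numpy as np,cv2
from scipy.spatial.transform import Rotation as R
from scipy.optimize import least_squares
def cam(c):
    rot=np.array(c['rotation'],float)
    M=rot if rot.shape==(3,3) else R.from_euler('xyz',rot,degrees=True).as_matrix()
    return np.array(c['K']),c['k1'],np.array(c['origin']),M
def proj(c,P):
    K,k,o,M=cam(c);q=(np.atleast_2d(P)-o)@M;s=q[:,:2]/q[:,2:]
    s=s*(1+k*(s**2).sum(1,keepdims=True));return s*[K[0,0],K[1,1]]+[K[0,2],K[1,2]]
def ray(c,uv,z):
    K,k,o,M=cam(c);d=(np.atleast_2d(uv).astype(float)-[K[0,2],K[1,2]])/[K[0,0],K[1,1]];s=d.copy()
    for _ in range(20): s=d/(1+k*(s**2).sum(1,keepdims=True))
    w=np.c_[s,np.ones(len(s))]@M.T;return o+w*((z-o[2])/w[:,2:])
def place(p,L):
    "local points -> world for (x,y,yaw deg)"
    return np.atleast_2d(L)@R.from_euler('z',p[2],degrees=True).as_matrix().T+[p[0],p[1],0]
E
python3 - <<'E'
from plant import *; from h import *; import pickle
ct=capture('top');cs=capture('scene');pickle.dump((ct,cs),open('c0.pkl','wb'))
print(ray(ct,[[153,233],[390,244],[222,138]],0).round(3).tolist(), ray(cs,[[410,290],[211,195],[287,330]],0).round(3).tolist())
def z(c,x0,y0,x1,y1,f=4):return cv2.resize(c['frame'][y0:y1,x0:x1,::-1],None,fx=f,fy=f,interpolation=cv2.INTER_CUBIC)
m=np.zeros((580,800,3),np.uint8)
m[:340,:760]=z(ct,60,190,250,275);m[340:,:240]=z(ct,365,212,425,272);m[340:,260:500]=z(cs,180,150,240,210)
cv2.imwrite('pics/m1.png',m);cv2.imwrite('pics/m2.png',z(cs,320,215,520,350))
E
```

```text
[[0.508, 0.148, 0.0], [0.475, -0.334, 0.0], [0.709, 0.009, 0.0]] [[0.528, 0.138, 0.0], [0.478, -0.322, 0.0], [0.708, 0.008, 0.0]]
```

View pics/m1.png

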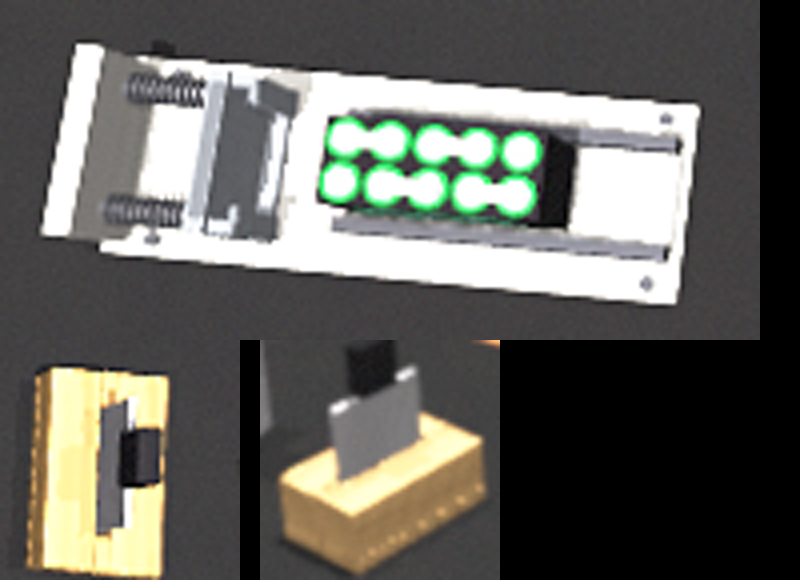

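View pics/m2.png

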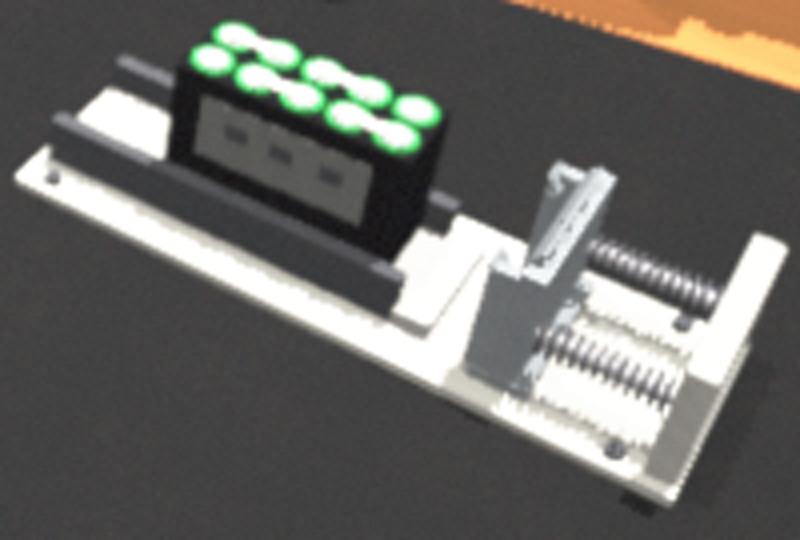

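The magnified crops show clear corners: the rail ends, back plate and base corners of the jig, and the rack's top face. I'll fit the poses from these points in both views.

```bash
cat > fit.py <<'E'
from plant import *; from h import *; import pickle
ct,cs=pickle.load(open('c0.pkl','rb'))
px=lambda X,Y,ox,oy:((X+.5)/4-.5+ox,(Y+.5)/4-.5+oy)
# jig: view, crop px, local (x,y,z); z None=t ; y 'b'=+-b
J=[]
T=lambda X,Y,*l:J.append((ct,px(X,Y,60,190),l)); S=lambda X,Y,*l:J.append((cs,px(X,Y,320,215),l))
T(700,105,-136,-50,'t');T(675,303,-136,50,'t')
T(75,43,154,'-b',62);T(42,233,154,'b',62);T(103,45,142,'-b',62);T(70,237,142,'b',62)
T(673,135,-130,-31,29);T(655,260,-130,31,29)
S(15,178,-136,-50,'t');S(672,493,154,-50,'t')
S(788,245,154,'b',62);S(755,233,142,'b',62);S(723,385,154,'-b',62);S(691,372,142,'-b',62)
def loc(l,t,b): return [t if v=='t' else b if v=='b' else -b if v=='-b' else v for v in l]
def fj(p):
    return np.concatenate([proj(c,place(p[:3],np.array(loc(l,p[3],p[4]))/1000))[0]-uv+ (p[5:7] if c is ct else p[7:9])for c,uv,l in J]+[p[5:9]*.7])
s=least_squares(fj,[.51,.15,95,8,45,0,0,0,0],loss='soft_l1',x_scale=[.01,.01,1,1,1,1,1,1,1]);j=s.x
print('jig',j.round(4));print(fj(j)[:-4].reshape(-1,2).round(1).tolist())
K=[]
a=lambda X,Y,*l:K.append((ct,px(X,Y,365,212),l)); b=lambda X,Y,*l:K.append((cs,px(X,Y,180,150),l))
a(168,37,-28,-48,38);a(162,238,-28,48,38);a(50,27,28,-48,38);a(45,230,28,48,38)
b(22,140,-28,-48,38);b(223,97,28,-48,38)
K=[]
a(168,37,28,48,38);a(162,238,28,-48,38);a(50,27,-28,48,38);a(45,230,-28,-48,38)
b(95,175,28,48,38);b(22,140,28,-48,38);b(223,97,-28,48,38);b(27,200,28,-48,0);b(100,235,28,48,0);b(225,150,-28,48,0)
def fr(p):return np.concatenate([proj(c,place(p[:3],np.array(l)/1000))[0]-uv+(p[3:5] if c is ct else p[5:7]) for c,uv,l in K]+[p[3:7]*.7])
import sys
best=None
for y in (-90,0,90,180):
    s=least_squares(fr,[.475,-.33,y,0,0,0,0],loss='soft_l1',x_scale=[.01,.01,1,1,1,1,1])
    if best is None or s.cost<best.cost:best=s
k=best.x
print('rack',k.round(4),best.cost);print(fr(k)[:-4].reshape(-1,2).round(1).tolist())
np.save('jig.npy',j);np.save('rack.npy',k)
E
python3 fit.py
```

```text
jig [ 5.03900e-01  1.21500e-01  8.36955e+01  6.70970e+00  4.52589e+01
 -1.26000e-01  1.21100e-01  4.22000e-02  9.33000e-01]
[[-0.2, -0.0], [0.4, -0.3], [0.1, 0.2], [-0.6, 0.2], [-0.6, 0.2], [-1.1, -0.3], [0.9, -0.1], [1.7, 0.0], [-0.5, -1.0], [0.3, 1.1], [0.5, 0.2], [0.8, -0.1], [-0.2, 0.1], [-0.9, -0.6]]
rack [ 4.72700e-01 -3.29900e-01 -2.86154e+01 -2.90000e-03  1.13470e+00
 -7.98100e-01  1.18910e+00] 205.98890708245057
[[-30.0, -0.5], [16.9, -28.1], [-12.8, 27.5], [34.2, -0.0], [0.1, -0.5], [2.0, -12.3], [-6.7, 12.1], [2.5, -12.5], [0.4, -0.0], [-6.3, 14.1]]
```

```bash
sed -i "s/^b(95,175.*/b(95,175,-28,48,38);b(22,140,28,48,38);b(223,97,-28,-48,38);b(27,200,28,48,0);b(100,235,-28,48,0);b(225,150,-28,-48,0)/" fit.py; python3 fit.py
cat > ov.py <<'E'
from plant import *; from h import *; import pickle
ct,cs=pickle.load(open('c0.pkl','rb'));j=np.load('jig.npy');k=np.load('rack.npy')
def box(x0,x1,y0,y1,z0,z1):
    P=np.array([[x,y,z] for x in(x0,x1) for y in(y0,y1) for z in(z0,z1)])/1000
    return P,[(a,b) for a in range(8) for b in range(a) if bin(a^b).count('1')==1]
ims=[]
def draw(c,x0,y0,x1,y1,f,items,off):
    im=cv2.resize(c['frame'][y0:y1,x0:x1,::-1],None,fx=f,fy=f,interpolation=cv2.INTER_CUBIC)
    for p,B,col in items:
        P,E=box(*B);q=((proj(c,place(p,P))+off-[x0,y0]+.5)*f-.5).round().astype(int)
        for a,b in E: cv2.line(im,tuple(map(int,q[a])),tuple(map(int,q[b])),col,1)
    return im
g=(0,255,0);rd=(0,0,255)
ji=[(j,(-136,154,-50,50,0,j[3]),g),(j,(142,154,-45,45,j[3],62),g),(j,(-130,35,23,31,14,29),rd),(j,(-130,35,-31,-23,14,29),rd),(j,(71.5,78.5,-32,32,12,54),(255,0,255))]
ri=[(k,(-28,28,-48,48,0,38),g),(k,(-2,2,-30,30,38,80),rd),(k,(-6,6,-13,13,80,110),rd)]
m=np.zeros((600,800,3),np.uint8)
m[:340,:760]=draw(ct,60,190,250,275,4,ji,j[5:7]);m[340:,:260]=draw(ct,365,212,430,277,4,ri,k[3:5])
m[340:,270:530]=draw(cs,180,145,245,210,4,ri,k[5:7]);m[340:,540:800]=draw(cs,430,248,495,313,4,ji,j[7:9])
cv2.imwrite('pics/ov1.png',m)
E
python3 ov.py
```

```text
jig [ 5.03900e-01  1.21500e-01  8.36955e+01  6.70970e+00  4.52589e+01
 -1.26000e-01  1.21100e-01  4.22000e-02  9.33000e-01]
[[-0.2, -0.0], [0.4, -0.3], [0.1, 0.2], [-0.6, 0.2], [-0.6, 0.2], [-1.1, -0.3], [0.9, -0.1], [1.7, 0.0], [-0.5, -1.0], [0.3, 1.1], [0.5, 0.2], [0.8, -0.1], [-0.2, 0.1], [-0.9, -0.6]]
rack [ 4.711000e-01 -3.254000e-01  2.646325e+02  2.524000e-01  3.470000e-01
  3.900000e-03  9.307000e-01] 2.6577759535001793
[[-0.4, 0.1], [0.2, -0.3], [0.2, 0.6], [-0.1, -0.5], [0.2, -0.6], [-0.6, -0.6], [-0.3, 0.3], [0.1, -0.4], [0.5, -0.1], [-0.0, 1.9]]
```

View pics/ov1.png

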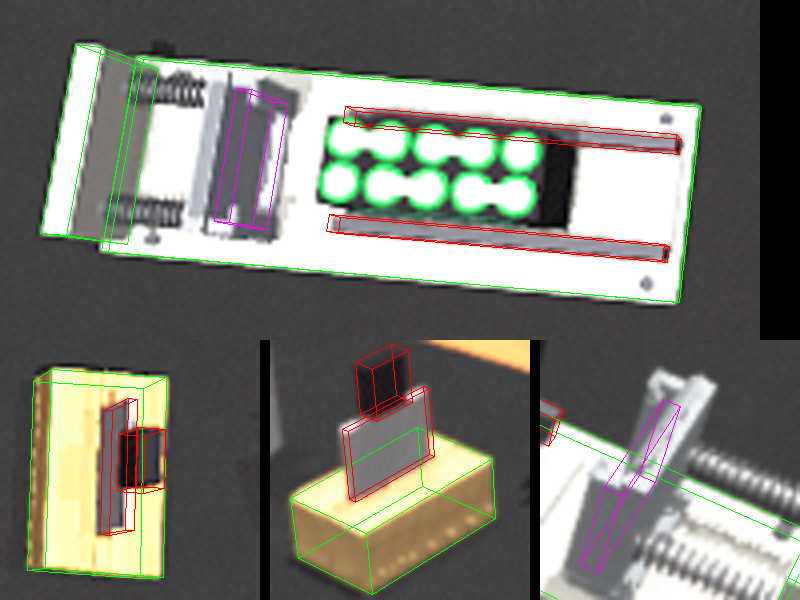

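The wireframes match both views to within about a pixel. The rack is at (0.471, −0.325) and the jig at (0.504, 0.1215) with yaw 83.7°. Before approaching, I'll check the look-alikes' heights and the relative moves needed.

Run:
```python
from plant import *; from h import *; import pickle
ct,cs=pickle.load(open('c0.pkl','rb'))
for n,t,s in (('A',(478,240),(166,128)),('B',(388,315),(258,124))):
    f=lambda p:np.r_[proj(ct,p)[0]-t,proj(cs,p)[0]-s]
    q=least_squares(f,[.45,-.4,.12]);print(n,q.x.round(3),q.fun.round(1))
j=np.load('jig.npy');k=np.load('rack.npy')
sl=place(j,[[.075,0,0]])[0];print('slot',sl,'delta/25',(sl[:2]-k[:2])/.025)
s=r.get_state();print((k[:2]-s['tcp_pos'][:2])/.025,s['joints'],s['contact_force'])
print([f"{d['bbox']} {d['conf']:.2f}" for d in search_frame(ct,'tray')])
```

```text
A [ 0.467 -0.447  0.124] [-1.1  0.9 -1.8 -0.6]
B [ 0.347 -0.287  0.126] [-0.8  0.5 -1.2 -0.2]
slot [0.51214859 0.19600644 0.        ] delta/25 [ 1.64035975 20.85596531]
[  9.99936966 -38.5243461 ] [ 8.73824745e+01  2.05447971e+01  6.82578828e-01  1.69160690e-04
 -7.01372600e+01 -1.65055236e+01] [ 0.48467301 -0.14581229  0.16600836]
['[270.5, 108.3, 327.3, 156.2] 0.95']
```

```bash
python3 -m creep '[[44,0.8,-1,0,0,0,1.7],[44,1,-1,0,0,0,1.7],[44,1,-1,0,0,0,1.7],[44,1,-1,0,0,0,1.7],[44,1,-1,0,0,0,1.7],[44,1,-1,0,0,0,1.7],[44,1,-1,0,0,0,1.7],[44,1,-1,0,0,0,1.8]]'
python3 -m creep '[[44,1,-1,0,0,0,0],[44,1,-1,0,0,0,0],[44,0.2,-1,0,0,0,0],[44,0,-1,0,0,0,0],[44,0,-1,0,0,0,0],[44,0,-1,0,0,0,0],[44,0,-1,0,0,0,0],[44,0,-1,0,0,0,0]]'
python3 -m creep '[[44,0,-1,0,0,0,0],[44,0,-1,0,0,0,0],[44,0,-1,0,0,0,0],[44,0,-1,0,0,0,0],[44,0,-1,0,0,0,0],[44,0,-1,0,0,0,0],[44,0,-1,0,0,0,0],[44,0,-1,0,0,0,0]]'
```

```text
time_s: 1.62
tcp_pos: [0.4171, 0.4364, 0.2269]
eef_rot: [-180.0, -0.0, -5.3]
contact_force: [-0.1, 0.7, -0.1]
gripper_width: 0.0453
gripper_force: 0.0
time_s: 2.28
tcp_pos: [0.4711, 0.2365, 0.2267]
eef_rot: [-180.0, -0.0, -5.4]
contact_force: [0.3, 0.1, -0.3]
gripper_width: 0.0442
gripper_force: 0.0
time_s: 2.95
tcp_pos: [0.471, 0.0366, 0.2269]
eef_rot: [-180.0, -0.0, -5.4]
contact_force: [1.1, 0.4, 0.8]
gripper_width: 0.0438
gripper_force: 0.0
```

```bash
python3 -m creep '[[44,0,-1,0,0,0,0],[44,0,-1,0,0,0,0],[44,0,-1,0,0,0,0],[44,0,-1,0,0,0,0],[44,0,-1,0,0,0,0],[44,0,-1,0,0,0,0],[44,0,-1,0,0,0,0],[44,0,-1,0,0,0,0]]'
python3 -m creep '[[44,0,-1,0,0,0,0],[44,0,-1,0,0,0,0],[44,0,-1,0,0,0,0],[44,0,-1,0,0,0,0],[44,0,-1,-0.5,0,0,0],[44,0,-1,-1,0,0,0],[44,0,-0.5,-1,0,0,0],[44,0,0,-1,0,0,0]]'
python3 -m creep '[[44,0,0,0,0,0,0],[44,0,0,0,0,0,0]]'
python3 - <<'E'
from plant import *;import cv2,numpy as np,pickle
ct=capture('top');cs=capture('scene');pickle.dump((ct,cs),open('c1.pkl','wb'))
s=r.get_state();print(s['tcp_pos'],s['eef_rot'])
z=lambda c,x0,y0:cv2.resize(c['frame'][y0:y0+130,x0:x0+95,::-1],None,fx=4,fy=4,interpolation=cv2.INTER_CUBIC)
cv2.imwrite('pics/g1.png',np.hstack([z(ct,350,190),z(cs,165,85)]))
E
```

```text
time_s: 3.62
tcp_pos: [0.471, -0.1635, 0.2268]
eef_rot: [-180.0, -0.0, -5.4]
contact_force: [0.2, 0.4, 0.5]
gripper_width: 0.0438
gripper_force: 0.0
time_s: 4.28
tcp_pos: [0.4711, -0.3272, 0.1381]
eef_rot: [180.0, -0.0, -5.6]
contact_force: [-0.2, 0.7, 0.2]
gripper_width: 0.0437
gripper_force: 0.0
time_s: 4.45
tcp_pos: [0.4703, -0.3248, 0.1384]
eef_rot: [-180.0, 0.2, -5.4]
contact_force: [0.3, -0.4, 0.7]
gripper_width: 0.044
gripper_force: 0.0
[ 0.4721748  -0.32492496  0.14078954] [ 1.79946452e+02 -1.06929385e-01 -5.37288699e+00]
```

View pics/g1.png

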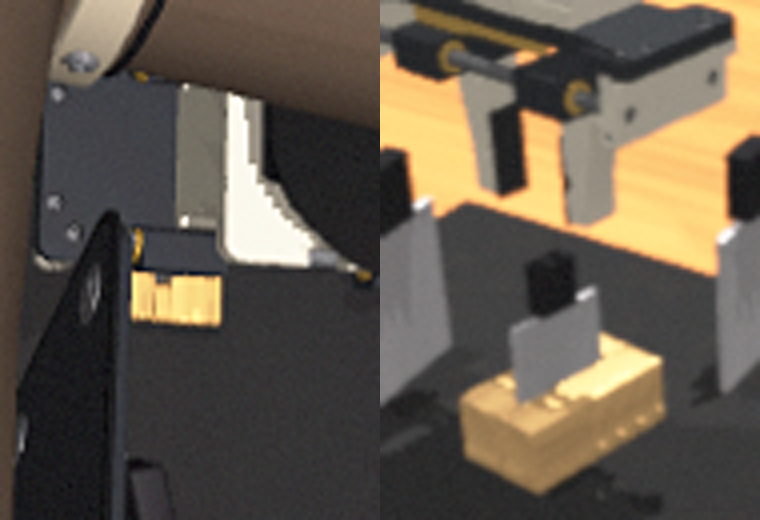

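The fingers straddle the small grip: the tip midpoint in the scene crop is near (548,205), directly above the grip at (550,258). I'll descend and close.

```bash
python3 -m creep '[[44,0,0,-0.6,0,0,0],[44,0,0,-0.6,0,0,0],[44,0,0,-0.6,0,0,0],[44,0,0,-0.56,0,0,0],[44,0,0,0,0,0,0]]'
python3 -m creep '[[20,0,0,0,0,0,0],[20,0,0,0,0,0,0],[20,0,0,0,0,0,0],[6,0,0,0,0,0,0],[6,0,0,0,0,0,0],[6,0,0,0,0,0,0],[6,0,0,0,0,0,0],[6,0,0,0,0,0,0]]' 20
python3 -m creep '[[6,0,0,0,0,0,0],[6,0,0,0,0,0,0],[6,0,0,0,0,0,0]]'
```

```text
time_s: 4.97
tcp_pos: [0.471, -0.324, 0.0797]
eef_rot: [-180.0, 0.0, -5.4]
contact_force: [-1.4, -0.1, -0.8]
gripper_width: 0.044
gripper_force: 0.0
time_s: 5.63
tcp_pos: [0.4715, -0.3253, 0.0807]
eef_rot: [180.0, -0.0, -5.4]
contact_force: [-0.7, -2.4, 4.7]
gripper_width: 0.0119
gripper_force: 19.9
time_s: 5.88
tcp_pos: [0.4715, -0.3253, 0.0807]
eef_rot: [180.0, -0.0, -5.4]
contact_force: [-2.2, -2.4, 5.8]
gripper_width: 0.0117
gripper_force: 19.9
```

```bash
python3 -m creep '[[6,0,0,0.3,0,0,0],[6,0,0,0.5,0,0,0],[6,0,0,0.7,0,0,0],[6,0,0,0.8,0,0,0],[6,0,0,0.8,0,0,0],[6,0,0,0.8,0,0,0],[6,0,0,0.5,0,0,0],[6,0,0,0,0,0,0]]'
python3 -m creep '[[6,0,0.4,0,0,0,0],[6,0,0.7,0,0,0,0],[6,0.2,0.9,0,0,0,-0.5],[6,0.2,0.9,0,0,0,-0.4],[6,0.2,0.9,0,0,0,0],[6,0.2,0.9,0,0,0,0],[6,0.2,0.9,0,0,0,0],[6,0.2,0.9,0,0,0,0]]'
python3 -m creep '[[6,0.2,0.9,0,0,0,0],[6,0.2,0.9,0,0,0,0],[6,0.04,0.9,0,0,0,0],[6,0,0.9,0,0,0,0],[6,0,0.9,0,0,0,0],[6,0,0.9,0,0,0,0],[6,0,0.9,0,0,0,0],[6,0,0.9,0,0,0,0]]'
python3 -m creep '[[6,0,0.9,0,0,0,0],[6,0,0.9,0,0,0,0],[6,0,0.9,0,0,0,0],[6,0,0.9,0,0,0,0],[6,0,0.9,0,0,0,0],[6,0,0.9,0,0,0,0],[6,0,0.9,0,0,0,0],[6,0,0.86,0,0,0,0]]'
python3 -m creep '[[6,0,0,0,0,0,0],[6,0,0,0,0,0,0]]'
python3 - <<'E'
from plant import *;import cv2,numpy as np,pickle
s=r.get_state();print(s['tcp_pos'],s['eef_rot'],s['gripper_width'])
E
```

```text
time_s: 6.55
tcp_pos: [0.4724, -0.325, 0.1931]
eef_rot: [180.0, -0.2, -5.4]
contact_force: [0.8, -0.5, -0.8]
gripper_width: 0.0119
gripper_force: 20.0
time_s: 7.22
tcp_pos: [0.5001, -0.1604, 0.1887]
eef_rot: [-180.0, 0.1, -6.3]
contact_force: [0.7, -0.7, -1.5]
gripper_width: 0.0118
gripper_force: 20.0
time_s: 7.88
tcp_pos: [0.5107, 0.0191, 0.1887]
eef_rot: [180.0, 0.1, -6.3]
contact_force: [1.0, 0.3, -1.6]
gripper_width: 0.0121
gripper_force: 20.0
time_s: 8.55
tcp_pos: [0.5106, 0.1979, 0.1886]
eef_rot: [179.9, 0.1, -6.3]
contact_force: [0.9, -0.1, -1.0]
gripper_width: 0.0117
gripper_force: 20.0
time_s: 8.72
tcp_pos: [0.5108, 0.1975, 0.1885]
eef_rot: [179.9, 0.1, -6.2]
contact_force: [0.3, 0.4, -1.1]
gripper_width: 0.0118
gripper_force: 20.0
[0.51082786 0.19752496 0.1885425 ] [ 1.79915742e+02  1.35163934e-01 -6.22790014e+00] 0.011768410740378332
```

```bash
python3 -m creep '[[6,0.05,-0.06,-0.6,0,0,0],[6,0,0,-0.6,0,0,0],[6,0,0,-0.5,0,0,0],[6,0,0,-0.3,0,0,0],[6,0,0,0,0,0,0],[6,0,0,0,0,0,0]]'
cat > ov2.py <<'E'
from plant import *;from h import *;from ov import draw
import pickle,sys
ct=capture('top');cs=capture('scene');pickle.dump((ct,cs),open('c2.pkl','wb'))
s=r.get_state();t=s['tcp_pos'];print(t,s['eef_rot'],s['contact_force'],s['time_s'])
j=np.load('jig.npy');b=(t[0],t[1],s['eef_rot'][2]+90);h=(t[2]-.0727)*1000
rd=(0,0,255);g=(0,255,0);mg=(255,0,255)
it=[(b,(-2,2,-30,30,h,h+72),rd),(b,(-6,6,-13,13,h+72,h+102),rd),(j,(71.5,78.5,-32,32,12,54),mg),(j,(142,154,-45,45,7,62),g)]
im=draw(cs,405,195,505,325,4,it,j[7:9]);raw=cv2.resize(cs['frame'][195:325,405:505,::-1],None,fx=4,fy=4,interpolation=cv2.INTER_CUBIC)
cv2.imwrite(sys.argv[1],np.hstack([raw,im]))
E
python3 ov2.py pics/p1.png
```

```text
time_s: 9.22
tcp_pos: [0.5131, 0.1946, 0.1398]
eef_rot: [179.9, 0.0, -6.3]
contact_force: [-0.3, 0.4, -0.7]
gripper_width: 0.0119
gripper_force: 20.0
[0.51376966 0.19520859 0.1407642 ] [-1.79970553e+02 -4.22564755e-02 -6.33333649e+00] [ 0.69162674 -0.00639648 -1.75498018] 9.3167
```

View pics/p1.png

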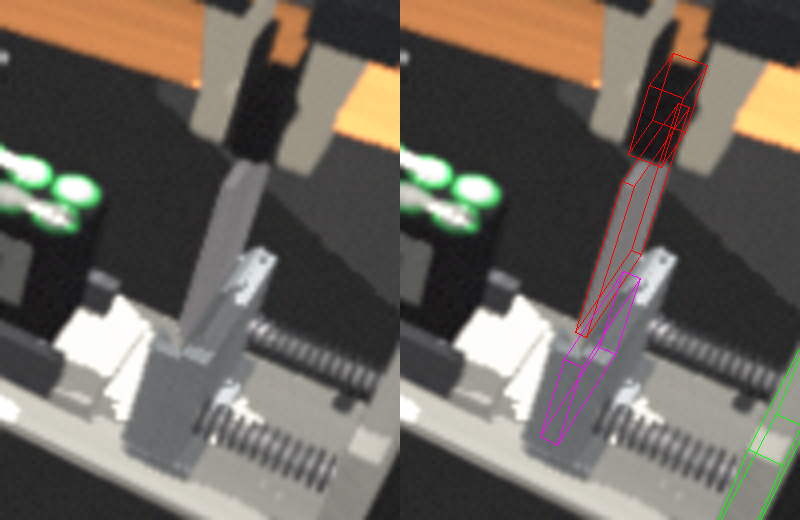

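The blade hangs just above the stop at about (185,345) in the crop, close to predicted but 1–2 px low and right. I'll check the true slot position against a fuller stop model before lowering.

```bash
cat > ov3.py <<'E'
from plant import *;from h import *;from ov import draw
import pickle
c0t,c0s=pickle.load(open('c0.pkl','rb'));ct,cs=pickle.load(open('c2.pkl','rb'))
j=np.load('jig.npy');rd=(0,0,255);g=(0,255,0);mg=(255,0,255)
st=[(j,(66.5,71.5,25,37,12,44),g),(j,(66.5,71.5,-37,-25,12,44),g),(j,(78.5,86,-37,37,12,54),mg)]
a=draw(c0s,432,248,482,323,8,st,j[7:9]);b=draw(c0t,95,200,145,275,8,st,j[5:7])
cv2.imwrite('pics/st.png',np.hstack([a,b]))
q=[]
for _ in range(3):
    capture('top');s=r.get_state();q.append(np.r_[s['tcp_pos'],s['eef_rot'][2]])
print(np.round(q,4).tolist())
for n,c in (('scene',cs),):
  pass
E
python3 ov3.py
```

```text
[[0.5138, 0.1954, 0.1409, -6.327], [0.5138, 0.1954, 0.1409, -6.3277], [0.5138, 0.1954, 0.1408, -6.3265]]
```

View pics/st.png

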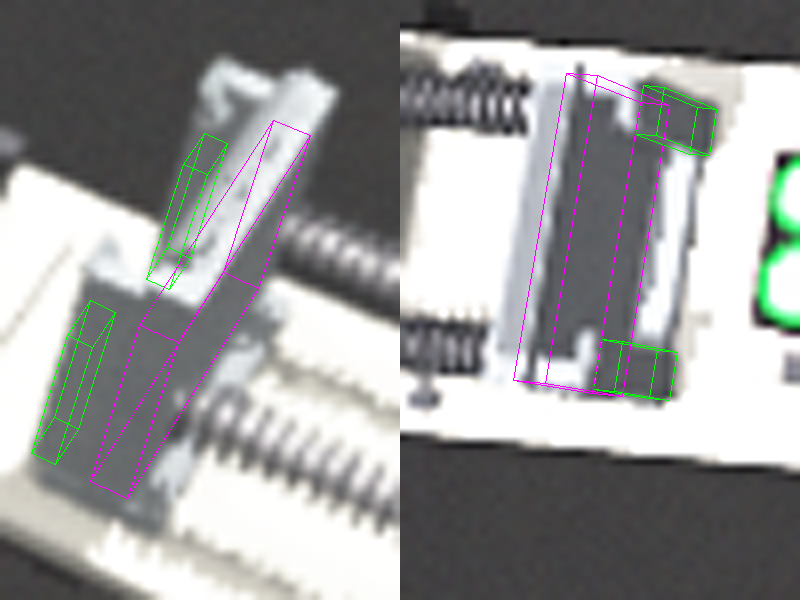

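The stop's tops sit about 12 mm higher than I modelled, so the listed heights are above the slot floor. Its x and y positions agree. I'll redraw with corrected heights, including the held blade.

Run:
```python
from plant import *;from h import *;from ov import draw
import pickle
c0t,c0s=pickle.load(open('c0.pkl','rb'));ct,cs=pickle.load(open('c2.pkl','rb'))
j=np.load('jig.npy');rd=(0,0,255);g=(0,255,0);mg=(255,0,255)
st=[(j,(66.5,71.5,25,37,12,56),g),(j,(66.5,71.5,-37,-25,12,56),g),(j,(78.5,84,-37,37,12,66),mg)]
b=(.5138,.1954,83.67);h=.1408-.0727;h*=1000
bl=[(b,(-2,2,-30,30,h,h+72),rd)]
a=draw(c0s,432,248,482,323,8,st,j[7:9])
d=draw(cs,440,230,490,305,8,st+bl,j[7:9])
cv2.imwrite('pics/st2.png',np.hstack([a,d]))
```

```text
(no output)
```

View pics/st2.png

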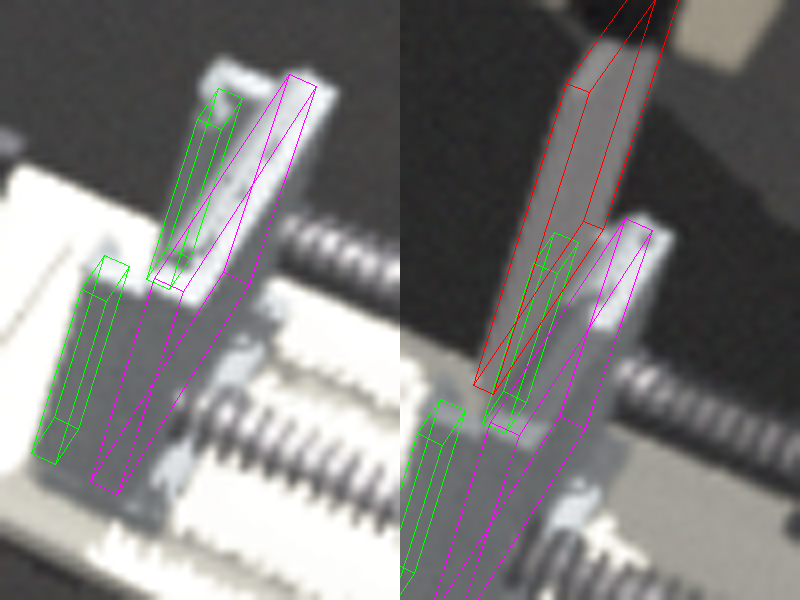

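The model now matches the stop, with the fence top at 66 mm above the bench, and the blade lines up with the slot to about 1 mm. I'll lower it slowly while watching the force.

```bash
python3 -m creep '[[6,-0.05,0,-0.1,0,0,0],[6,0,0,-0.15,0,0,0],[6,0,0,-0.15,0,0,0],[6,0,0,-0.15,0,0,0],[6,0,0,-0.15,0,0,0],[6,0,0,0,0,0,0]]'
```

```text
time_s: 9.97
tcp_pos: [0.5116, 0.1949, 0.1214]
eef_rot: [179.9, 0.1, -6.3]
contact_force: [0.1, -0.0, -1.2]
gripper_width: 0.0118
gripper_force: 20.0
```

```bash
python3 -m creep '[[6,0,0,-0.15,0,0,0],[6,0,0,-0.2,0,0,0],[6,0,0,-0.2,0,0,0],[6,0,0,-0.2,0,0,0],[6,0,0,0,0,0,0]]'
python3 -m creep '[[6,0,0,-0.2,0,0,0],[6,0,0,-0.2,0,0,0],[6,0,0,-0.1,0,0,0],[6,0,0,-0.1,0,0,0],[6,0,0,0,0,0,0],[6,0,0,0,0,0,0]]'
```

```text
time_s: 10.38
tcp_pos: [0.5115, 0.1948, 0.1025]
eef_rot: [179.9, 0.1, -6.3]
contact_force: [-0.1, -1.7, -1.3]
gripper_width: 0.0119
gripper_force: 20.0
time_s: 10.88
tcp_pos: [0.5121, 0.1952, 0.0887]
eef_rot: [180.0, 0.0, -6.3]
contact_force: [0.1, 0.7, -1.3]
gripper_width: 0.0117
gripper_force: 20.0
```

```bash
python3 -m creep '[[6,0,0,-0.06,0,0,0],[6,0,0,-0.04,0,0,0],[6,0,0,0,0,0,0],[6,0,0,0,0,0,0]]'
python3 -m creep '[[6,0,0,-0.04,0,0,0],[6,0,0,-0.03,0,0,0],[6,0,0,0,0,0,0],[6,0,0,0,0,0,0]]'
```

```text
time_s: 11.22
tcp_pos: [0.5122, 0.1952, 0.0864]
eef_rot: [-180.0, -0.0, -6.3]
contact_force: [0.5, -0.6, -0.7]
gripper_width: 0.0119
gripper_force: 20.0
time_s: 11.55
tcp_pos: [0.5123, 0.1953, 0.0848]
eef_rot: [-180.0, -0.0, -6.3]
contact_force: [-0.4, 0.4, 1.8]
gripper_width: 0.0118
gripper_force: 20.0
```

```bash
python3 -m creep '[[16,0,0,0,0,0,0],[24,0,0,0,0,0,0],[34,0,0,0,0,0,0],[34,0,0,0,0,0,0],[34,0,0,0,0,0,0]]'
python3 -m creep '[[34,0,0,0.2,0,0,0],[34,0,0,0.4,0,0,0],[34,0,0,0.8,0,0,0],[34,0,0,1,0,0,0],[34,0,0,1,0,0,0],[34,0,0,0.6,0,0,0],[34,0,0,0,0,0,0]]'
python3 - <<'E'
from plant import *;from h import *;from ov import draw;import pickle
ct=capture('top');cs=capture('scene');pickle.dump((ct,cs),open('c3.pkl','wb'))
j=np.load('jig.npy')
for d in outline_of(cs,'blade'):print('blade',d['conf'],d['bbox'])
for x in(75,76.5):
  P=place(j,np.array([[x+a,b,z] for a,b,z in((-2,-30,84),(2,30,84),(-6,-13,114),(6,13,114),(2,-13,114))])/1000);print((proj(cs,P)+j[7:9]).round(1).tolist())
for c,n in((ct,'t'),(cs,'s')):
  for d in outline_of(c,'pack'):print(n,d['conf'],d['bbox'])
E
```

```text
time_s: 11.97
tcp_pos: [0.5122, 0.1952, 0.0845]
eef_rot: [180.0, 0.0, -6.3]
contact_force: [-0.3, 0.3, 0.1]
gripper_width: 0.0331
gripper_force: 0.0
time_s: 12.55
tcp_pos: [0.5141, 0.1963, 0.1896]
eef_rot: [-179.7, -0.3, -6.3]
contact_force: [0.2, 0.5, 0.6]
gripper_width: 0.0342
gripper_force: 0.0
blade 0.78 [155.1, 126.4, 185.8, 184.6]
blade 0.77 [447.1, 242.4, 471.5, 281.5]
blade 0.59 [249.4, 117.4, 266.3, 179.9]
[[451.8, 269.2], [468.1, 250.0], [458.1, 246.7], [472.0, 241.3], [463.4, 248.9]]
[[452.8, 269.7], [469.0, 250.4], [459.1, 247.1], [473.0, 241.7], [464.4, 249.3]]
s 0.91 [359.8, 219.0, 434.8, 278.1]
```

Run:
```python
from plant import *;from h import *;import pickle
ct,cs=pickle.load(open('c3.pkl','rb'));j=np.load('jig.npy')
B=np.array([[x,y,z] for x in(-52,52) for y in(-21,21) for z in(14,79)])
def bb(x,y=0):
  q=proj(cs,place(j,(B+[x,y,0])/1000))+j[7:9];return np.r_[q.min(0),q.max(0)]
for x in range(-40,-15,4):print(x,bb(x).round(1))
s=least_squares(lambda p:bb(p[0])[[0,2]]-[359.8,434.8],[-30.]);x=s.x[0];print(x,s.fun)
w=place(j,[[x/1000,0,0]])[0];t=r.get_state();print(w,t['tcp_pos'],t['joints'],(w-t['tcp_pos'])/.025)
a=np.radians(j[2]);print(np.cos(a),np.sin(a))
```

```text
-40 [353.1 215.9 426.  282.5]
-36 [355.1 216.8 428.3 283.6]
-32 [357.1 217.6 430.6 284.6]
-28 [359.1 218.5 433.  285.7]
-24 [361.1 219.3 435.3 286.8]
-20 [363.1 220.2 437.7 287.9]
-16 [365.1 221.  440.1 289. ]
-25.59622244759656 [ 0.47285497 -0.40128207]
[0.5011019  0.09601859 0.        ] [0.51168749 0.19489932 0.18401689] [ 4.13469938e+01  1.05171981e+01 -1.89692672e+01 -1.48818240e-02
 -6.05813552e+01  4.23257424e+01] [-0.42342368 -3.95522897 -7.36067552]
0.10981223102149407 0.993952349923316
```

The blade is released and home: its box top, at row 242, agrees with the prediction of 241. The pack centre is at about jig x = −26 mm. Next I'll turn the gripper across the pack and straddle it behind its middle, so the gripper body stays clear of the blade grip.

```bash
python3 -m creep '[[86,-0.04,-0.36,0,0,0,-6.92],[86,-0.04,-0.35,0,0,0,-6.92],[86,-0.04,-0.35,0,0,0,-6.92],[86,-0.04,-0.35,0,0,0,-6.92],[86,-0.04,-0.35,0,0,0,-6.92],[86,-0.04,-0.35,0,0,0,-6.92],[86,-0.04,-0.35,0,0,0,-6.92],[86,-0.04,-0.35,0,0,0,-6.92]]'
python3 -m creep '[[86,-0.04,-0.35,0,0,0,-6.92],[86,-0.04,-0.35,0,0,0,-6.92],[86,-0.04,-0.35,0,0,0,-6.92],[86,-0.04,-0.35,0,0,0,-6.92],[86,-0.01,-0.35,0,0,0,-6.92],[86,0,0,0,0,0,0],[86,0,0,0,0,0,0]]'
```

```text
time_s: 13.47
tcp_pos: [0.5036, 0.1243, 0.1837]
eef_rot: [179.9, -0.0, -62.0]
contact_force: [0.3, -0.4, 0.1]
gripper_width: 0.0816
gripper_force: 0.0
time_s: 14.05
tcp_pos: [0.4996, 0.0808, 0.184]
eef_rot: [179.9, -0.0, -96.2]
contact_force: [0.3, 0.1, -0.5]
gripper_width: 0.0862
gripper_force: 0.0
```

Down 142 mm to z = 0.042 in two stages, then grip.

```bash
python3 -m creep '[[86,0,0,-0.6,0,0,0],[86,0,0,-0.9,0,0,0],[86,0,0,-0.9,0,0,0],[86,0,0,-0.8,0,0,0],[86,0,0,-0.6,0,0,0],[86,0,0,-0.5,0,0,0],[86,0,0,0,0,0,0],[86,0,0,0,0,0,0]]'
python3 -m creep '[[86,0,0,-0.5,0,0,0],[86,0,0,-0.5,0,0,0],[86,0,0,-0.38,0,0,0],[86,0,0,0,0,0,0],[86,0,0,0,0,0,0]]'
```

```text
time_s: 14.72
tcp_pos: [0.4996, 0.0813, 0.0765]
eef_rot: [179.9, -0.1, -96.1]
contact_force: [0.9, -0.2, 0.4]
gripper_width: 0.0857
gripper_force: 0.0
time_s: 15.13
tcp_pos: [0.5001, 0.0813, 0.0428]
eef_rot: [180.0, -0.0, -96.2]
contact_force: [0.0, -0.5, -0.1]
gripper_width: 0.0862
gripper_force: 0.0
```

```bash
python3 -m creep '[[60,0,0,0,0,0,0],[60,0,0,0,0,0,0],[60,0,0,0,0,0,0],[50,0,0,0,0,0,0],[36,0,0,0,0,0,0],[36,0,0,0,0,0,0],[36,0,0,0,0,0,0],[36,0,0,0,0,0,0]]' 20
python3 -m creep '[[36,0,0,0,0,0,0],[36,0,0,0,0,0,0],[36,0,0,0,0,0,0],[36,0,0,0,0,0,0]]'
```

```text
time_s: 15.8
tcp_pos: [0.4995, 0.0811, 0.0426]
eef_rot: [180.0, -0.0, -96.3]
contact_force: [-2.5, 0.3, 2.4]
gripper_width: 0.0419
gripper_force: 20.0
time_s: 16.13
tcp_pos: [0.4995, 0.0811, 0.0426]
eef_rot: [180.0, -0.0, -96.3]
contact_force: [-5.0, 0.6, 4.8]
gripper_width: 0.0418
gripper_force: 20.0
```

```bash
python3 -m creep '[[36,-0.04,0,0,0,0,0],[36,0,0,0,0,0,0],[36,0,0,0,0,0,0],[36,0,0,0,0,0,0],[36,0,0,0,0,0,0]]'
python3 -m creep '[[36,0,0,0.02,0,0,0],[36,0,0,0,0,0,0],[36,0,0,0,0,0,0],[36,0,0,0,0,0,0],[36,0,0,0,0,0,0]]'
```

```text
time_s: 16.55
tcp_pos: [0.4992, 0.0813, 0.0426]
eef_rot: [-180.0, 0.0, -96.3]
contact_force: [1.8, -0.2, -1.0]
gripper_width: 0.0417
gripper_force: 20.0
time_s: 16.97
tcp_pos: [0.4987, 0.0812, 0.0429]
eef_rot: [180.0, -0.0, -96.3]
contact_force: [0.3, 0.3, -3.4]
gripper_width: 0.0419
gripper_force: 20.0
```

The pack is gripped (41.8 mm) and centred. I'll slide it along the jig's x direction (0.11, 0.994), slowing before contact.

```bash
python3 -m creep '[[36,0.02,0.15,0,0,0,0],[36,0.022,0.2,0,0,0,0],[36,0.022,0.2,0,0,0,0],[36,0.022,0.2,0,0,0,0],[36,0.022,0.2,0,0,0,0],[36,0.022,0.2,0,0,0,0],[36,0.022,0.2,0,0,0,0],[36,0.02,0.15,0,0,0,0]]'
python3 -m creep '[[36,0,0,0,0,0,0],[36,0,0,0,0,0,0],[36,0,0,0,0,0,0]]'
```

```text
time_s: 17.63
tcp_pos: [0.5033, 0.1195, 0.0431]
eef_rot: [-180.0, 0.0, -96.3]
contact_force: [-0.0, 0.5, -3.9]
gripper_width: 0.0421
gripper_force: 20.0
time_s: 17.88
tcp_pos: [0.503, 0.1186, 0.043]
eef_rot: [180.0, -0.0, -96.3]
contact_force: [-0.3, 0.7, -4.7]
gripper_width: 0.0421
gripper_force: 20.0
```

```bash
python3 -m creep '[[36,0.007,0.06,0,0,0,0],[36,0.007,0.06,0,0,0,0],[36,0.007,0.06,0,0,0,0],[36,0.007,0.06,0,0,0,0],[36,0.007,0.06,0,0,0,0],[36,0,0,0,0,0,0],[36,0,0,0,0,0,0]]'
python3 -m creep '[[36,0.007,0.06,0,0,0,0],[36,0.007,0.06,0,0,0,0],[36,0,0,0,0,0,0],[36,0,0,0,0,0,0],[36,0,0,0,0,0,0]]'
python3 -m creep '[[36,0.007,0.06,0,0,0,0],[36,0.007,0.06,0,0,0,0],[36,0,0,0,0,0,0],[36,0,0,0,0,0,0],[36,0,0,0,0,0,0]]'
```

```text
time_s: 18.47
tcp_pos: [0.5041, 0.1263, 0.043]
eef_rot: [180.0, -0.0, -96.3]
contact_force: [0.1, 0.6, -3.6]
gripper_width: 0.0421
gripper_force: 20.0
time_s: 18.88
tcp_pos: [0.5044, 0.1292, 0.043]
eef_rot: [180.0, -0.0, -96.3]
contact_force: [0.5, 0.3, -3.7]
gripper_width: 0.0418
gripper_force: 20.0
time_s: 19.3
tcp_pos: [0.5046, 0.1319, 0.043]
eef_rot: [180.0, -0.0, -96.3]
contact_force: [0.3, -3.3, -2.1]
gripper_width: 0.0417
gripper_force: 19.9
```

Contact is made at about 3.5 N. I'll press on gently.

```bash
python3 -m creep '[[36,0.005,0.04,0,0,0,0],[36,0.005,0.04,0,0,0,0],[36,0.005,0.04,0,0,0,0],[36,0.005,0.04,0,0,0,0],[36,0,0,0,0,0,0],[36,0,0,0,0,0,0],[36,0,0,0,0,0,0]]'
python3 -m creep '[[36,0.005,0.04,0,0,0,0],[36,0.005,0.04,0,0,0,0],[36,0,0,0,0,0,0],[36,0,0,0,0,0,0],[36,0,0,0,0,0,0]]'
```

```text
time_s: 19.88
tcp_pos: [0.5049, 0.1357, 0.043]
eef_rot: [180.0, -0.1, -96.3]
contact_force: [-0.6, -6.0, -1.4]
gripper_width: 0.0422
gripper_force: 19.9
time_s: 20.3
tcp_pos: [0.5051, 0.1374, 0.043]
eef_rot: [180.0, -0.1, -96.3]
contact_force: [-0.9, -7.4, -1.1]
gripper_width: 0.0419
gripper_force: 19.9
```

```bash
python3 -m creep '[[36,0.004,0.04,0,0,0,0],[36,0.004,0.04,0,0,0,0],[36,0.004,0.03,0,0,0,0],[36,0,0,0,0,0,0],[36,0,0,0,0,0,0],[36,0,0,0,0,0,0],[36,0,0,0,0,0,0],[36,0,0,0,0,0,0]]'
python3 - <<'E'
from plant import *;from h import *;from ov import draw
cs=capture('scene');j=np.load('jig.npy');s=r.get_state();print(s['tcp_pos'],s['contact_force'],s['eef_rot'])
st=[(j,(88.0-2+.5,88.0+2.5,-30,30,12,84),(0,0,255)),(j,(-20,84.5,-21,21,14,79),(0,255,0))]
a=draw(cs,370,200,510,325,4,st,j[7:9])
raw=cv2.resize(cs['frame'][200:325,435:495,::-1],None,fx=4,fy=4,interpolation=cv2.INTER_CUBIC)
cv2.imwrite('pics/end.png',np.hstack([a,raw]))
E
```

```text
time_s: 20.97
tcp_pos: [0.5053, 0.1397, 0.043]
eef_rot: [179.9, -0.1, -96.3]
contact_force: [0.8, -9.1, -0.3]
gripper_width: 0.0419
gripper_force: 19.9
[0.50528587 0.13974801 0.04298012] [ 0.87455981 -9.88783686 -1.30070541] [ 1.79935028e+02 -1.03315421e-01 -9.63203351e+01]
```

View pics/end.png

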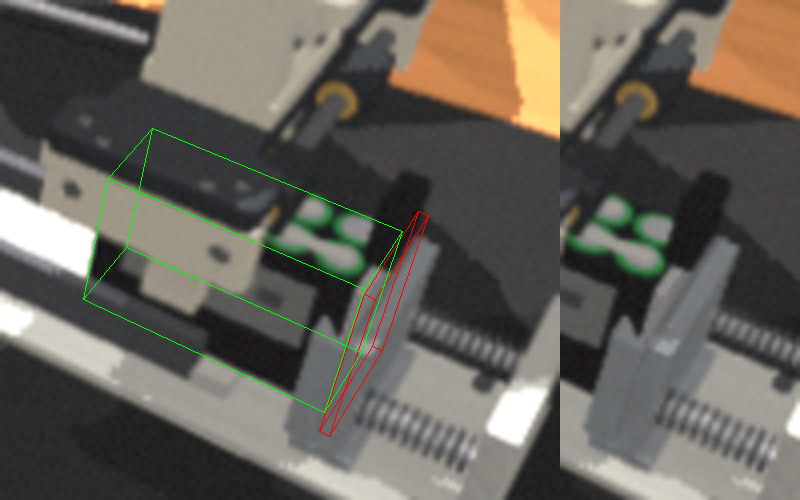

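The picture shows the blade upright in the pushed-back stop and the pack end between the lips against it, at about (350,310). The gripper is clear of the blade's grip at (410,195). Force is 9–10 N. After a short settle, I'll hand it in.

```bash
python3 -m creep '[[36,0,0,0,0,0,0],[36,0,0,0,0,0,0],[36,0,0,0,0,0,0],[36,0,0,0,0,0,0]]'; python3 -c "
from plant import *
print(close_job())"
```

```text
time_s: 21.35
tcp_pos: [0.5053, 0.1397, 0.043]
eef_rot: [179.9, -0.1, -96.3]
contact_force: [-0.1, -9.9, 0.1]
gripper_width: 0.0419
gripper_force: 19.9
the job is handed in; nothing more can be done
None
```

I handed the job in at 21.4 s; it returned no verdict: the blade stands released in the slot, and the gripper holds the pack against it with about 10 N, the stop roughly half way back (judged from force and picture).

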